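# Spread plantain chunks for freezing and shut the box

### The job

Spread the heap of plantain chunks into one even layer over the whole floor of the clear plastic box, none touching another, so that they do not freeze together. Then shut the box: fold down the plain flap first, and then the lipped flap over it, both fully flat. Leave everything else on the shelf where it is.

Things in the scene. Friction and masses are not known exactly. Their poses are not given: they have to be found in the camera images.
- box: clear plastic storage box, fixed, open on top, outside 168 (x) x 248 (y) x 50 mm tall, walls and floor 4 mm thick, inside 160 x 240 mm, 46 mm deep. Origin under its centre, y along its length, z up. Two lid flaps, hinged on the rims of its short ends, fold inward over it: the plain flap from the -y end, the lipped flap from the +y end
- flap_plain (a joint): angle of the plain flap, a flat sheet 168 mm wide, 128 mm long, 4 mm thick, hinged along box x at box y = -124, z = 50 mm: 0 = shut flat over its half of the box, 1.57 = upright, more = leaning outward (stop at 2.45). Stiff hinge (0.075 N m): it stays where it is left
- flap_lip (a joint): angle of the lipped flap, a like sheet with a white bar (120 x 10 mm, 10 mm high) along the free edge of its outer face, hinged at box y = +124, z = 55 mm: 0 = shut flat over the other half, its edge 8 mm over the plain flap; 1.57 = upright, more = leaning outward (stop at 2.45). Stiff hinge, stays where left
- plain_edge (a point): middle of the plain flap's free edge, on its outer face (the upper face when shut), 128 mm from its hinge line
- lip_edge (a point): middle of the lipped flap's free edge, on its outer face under the bar, 128 mm from its hinge line
- chunk0: one of five alike firm plantain chunks, a six-sided prism 34 mm across flats (39 mm across corners), 26 mm tall, 30 g; origin at its centre (13 mm above what it stands on), z along its height, two of its flats face its own +x and -x
- chunk1: one of five alike firm plantain chunks, a six-sided prism 34 mm across flats (39 mm across corners), 26 mm tall, 30 g; origin at its centre (13 mm above what it stands on), z along its height, two of its flats face its own +x and -x
- chunk2: one of five alike firm plantain chunks, a six-sided prism 34 mm across flats (39 mm across corners), 26 mm tall, 30 g; origin at its centre (13 mm above what it stands on), z along its height, two of its flats face its own +x and -x
- chunk3: one of five alike firm plantain chunks, a six-sided prism 34 mm across flats (39 mm across corners), 26 mm tall, 30 g; origin at its centre (13 mm above what it stands on), z along its height, two of its flats face its own +x and -x
- chunk4: one of five alike firm plantain chunks, a six-sided prism 34 mm across flats (39 mm across corners), 26 mm tall, 30 g; origin at its centre (13 mm above what it stands on), z along its height, two of its flats face its own +x and -x
- spoon: bystander: wooden stirring spoon, 260 mm long, lying beside the box's long side nearer the robot; origin under its middle
- plantain: bystander: whole green plantain, about 200 mm long, 38 mm thick, lying beside the box's far long side; origin near its middle
- tostonera: bystander: wooden plantain press lying open flat, 285 x 100 x 20 mm, one board with a round cavity; origin under its middle
- pot: bystander: pale blue enamel pot, 180 mm across, 105 mm tall, two ear handles; origin under its centre
- jar: bystander: closed glass jar, 64 mm across, 95 mm tall; origin under its centre
- pilon: bystander: wooden mortar, 100 mm across, 100 mm tall; origin under its centre
- salt_bowl: bystander: small white bowl, 80 mm across, 35 mm tall; origin under its centre

How it is judged:
By the outcome, as a careful person would: the job done as asked, in the order asked, and still so for the second after the job is handed in, with the robot touching nothing.
It also fails if it takes over 72 s, if anything falls off the work surface, if the arm or the gripper's body presses on something with over 40 N, if the wrist force passes 120 N, or if a joint passes its speed limit or range.

### The arm

A 6-joint arm with a two-finger parallel gripper is mounted at the origin on the work surface. World frame = base frame: x ahead of the robot, y to its left, z up, the work surface at z = 0. Lengths are in m, angles in degrees, forces in N, time in s.
With the tool pointing down it reaches from about 0.4 to 0.825 m from the base axis. Payload 7 kg.
Tool frame: the origin (TCP) lies on the centre line of the jaws, within the pads' length; the fingertips stand 22 mm ahead of it and the grasp point (between the pads) lies 3 mm ahead of it (ctrl.finger_overhang is the distance from the TCP to the fingertips, in m); z points along the fingers, y is the line along which they close (so a half turn about z gives the same grasp; the last joint's range is limited). The gripper opens to 88 mm and grips with 3 to 60 N. Pads are 19 mm wide; open, the fingers measure 130 mm over their backs; the gripper's body (78 mm by 193 mm) begins 47 mm behind the grasp point.
Start: joints at [-52.191, 20.546, 0.682, 0, -70.136, -16.507], TCP at [0.245, -0.629, 0.249] pointing down, gripper open.
Joint ranges: [-176.03, 176.03], [-82.01, 121.73], [-58.28, 71.71], [-173.87, 95.51], [-174.79, -0.11], [-173.66, 173.66]. Speed limits (degrees/s): [136.94, 136.94, 172.46, 180, 180, 180].

### API

Orientations are given as [roll, pitch, yaw] about the fixed x, y, z axes, in that order (R = Rz(yaw) Ry(pitch) Rx(roll)).
In Python, from plant import ctrl gives the robot as it stands. The module is installed in compiled form; this text tells all that it offers.
- The arm moves only by the shell command python3 -m creep 'ROWS'. ROWS is JSON, a list of rows, each an object with "grip": the closure, from 0 (fully open) to 1 (shut); "delta_pos": the shift along the tool's x, y, z scaled (see below), a list of three; "rotation": the turn, a rotation vector about the tool's x, y, z scaled (see below), a list of three. A call has 1 to 5 rows; each row is the pose to reach, as a shift and turn from the pose commanded when the call began, along the tool's axes at that moment; what a row does not reach only later rows make up. The controller multiplies each number of a shift by 10 cm and each number of a turn by pi/2 rad. A row lasts 1/10 s, in which the tool goes at most 50 mm and 8.59 degrees, less where a joint would pass 70% of its speed; a pose out of reach is approached as far as the arm can. A call with a number of a shift or a turn outside -1 to 1 is refused whole. A call with a gripper value outside its range is refused whole. The fingers move at their own pace and stop on an object; the grip force is fixed at half the most. Time passes only in rows, so rows that repeat a pose let the fingers close. It gives the time, the measured TCP pose, the force, the opening and the grip force at its end, in the units of the state.
- ctrl.get_obs(): the state, without advancing time (a new reading comes with each control period).
- ctrl.snapshot(name): name is "scene" or "side" or "wrist"; returns a dict with "color" (400x640x3 uint8, red, green, blue), "intrinsics" (3x3 intrinsics, pixels), "distortion" ([k1, k2, p1, p2, k3] as OpenCV has them; the pictures are not rectified), "R" (3x3) and "t" (3): a world point X has camera coordinates R X + t. Camera axes: x right, y down, z forward; pixel columns grow to the right and rows downward; lengths in m; the calibration is good to about 2 mm. A picture is of the moment at which its call begins. There is no depth.
- ctrl.close_job(): hands the job in; it is judged then, once.
The state is a dict: "clock": time; "joint_pos": joint angles; "qvel": joint speeds; "tau": joint torques, N m; "tool_pos": TCP position; "orientation": TCP orientation; "force": force on the tool from outside, world axes, zero at the start; "moment": the same for the moment, N m; "opening": finger opening in m; "gripper_force": force on a finger pad.
Only numpy, scipy, OpenCV 4.12 (cv2) and the standard library are available. Lean on these libraries where they do the work, as an engineer would, in place of code of your own. Each camera call takes 0.05 s, during which the arm holds its last target. There are 200 camera calls.

## Working session

There is one attempt and no reset: what is moved stays moved. The work goes in short steps, Python scripts to look and compute and a shell command to move; the robot and the scene stay as the last step left them, time stands still between calls to the robot, and variables do not carry over. Pictures are saved under pics/ and viewed, at most 12 in all, crops included, and the job is handed in when it is done.

```bash
mkdir -p pics; cat > h.py <<'E'
import numpy as np, cv2, json, os
from plant import ctrl
from scipy.spatial.transform import Rotation as Ro
def snap(n,name=None):
    s=ctrl.snapshot(n)
    if name:
        cv2.imwrite(f'pics/{name}.png',s['color'][:,:,::-1]); np.savez(f'pics/{name}.npz',**{k:np.array(s[k]) for k in ('intrinsics','distortion','R','t')})
    return s
def ray(c,px):
    p=cv2.undistortPoints(np.array([[px]],float),c['intrinsics'],c['distortion'])[0,0]
    R,t=c['R'],c['t']; return -R.T@t, R.T@np.array([p[0],p[1],1])
def onz(name,px,z):
    o,d=ray(np.load(f'pics/{name}.npz'),px); return o+d*(z-o[2])/d[2]
def tri(a,pa,b,pb):
    A=[];B=[]
    for n,p in((a,pa),(b,pb)):
        o,d=ray(np.load(f'pics/{n}.npz'),p); d/=np.linalg.norm(d); P=np.eye(3)-np.outer(d,d); A.append(P);B.append(P@o)
    return np.linalg.solve(sum(A),sum(B))
def proj(name,X):
    c=np.load(f'pics/{name}.npz'); return cv2.projectPoints(np.array(X,float).reshape(-1,1,3),cv2.Rodrigues(c['R'])[0],c['t'],c['intrinsics'],c['distortion'])[0][:,0]
def go(p,yaw=None,rpy=None):
    o=ctrl.get_obs(); R=Ro.from_euler('xyz',o['orientation'],degrees=True)
    d=R.inv().apply(np.array(p)-o['tool_pos'])
    r=np.zeros(3)
    if rpy is not None: r=(R.inv()*Ro.from_euler('xyz',rpy,degrees=True)).as_rotvec()
    print('dpos',np.round(d/.1,3),'rot',np.round(r/(np.pi/2),3))
E
python3 - <<'E'
from h import *
for n in('scene','side','wrist'): snap(n,n+'0')
print(ctrl.get_obs(),ctrl.finger_overhang)
a=cv2.imread('pics/scene0.png');b=cv2.imread('pics/side0.png')
for n in('scene0','side0'):
  c=np.load(f'pics/{n}.npz'); print(n,-c['R'].T@c['t'],c['R'][2])
E
```

```text
{'clock': 0.15, 'joint_pos': array([-5.21912817e+01,  2.05834658e+01,  6.46409865e-01, -1.47962342e-02,
       -7.01340785e+01, -1.65057131e+01]), 'qvel': array([ 0.04118398, -0.06593376,  0.13552487,  0.07083683, -0.0899855 ,
        0.09001724]), 'tau': array([-4.27168279e-04, -5.83275461e+01,  2.93291152e+01,  7.00111985e+00,
        8.75862257e-03, -1.39714484e-04]), 'tool_pos': array([ 0.24507849, -0.62858648,  0.24782534]), 'orientation': array([ 1.79927845e+02, -6.87394934e-03, -1.58702027e+02]), 'force': array([-0.03521836,  0.61711412, -0.41600142]), 'moment': array([0.03612654, 0.00571563, 0.03711099]), 'gripper_force': 0.0, 'opening': 0.08760355065557171} 0.022
scene0 [ 1.510578   -0.17181635  0.95840006] [-0.72842601  0.15138426 -0.66819036]
side0 [0.46923779 1.16657203 1.27442083] [ 0.01942707 -0.6865891  -0.72678608]
```

View pics/scene0.png

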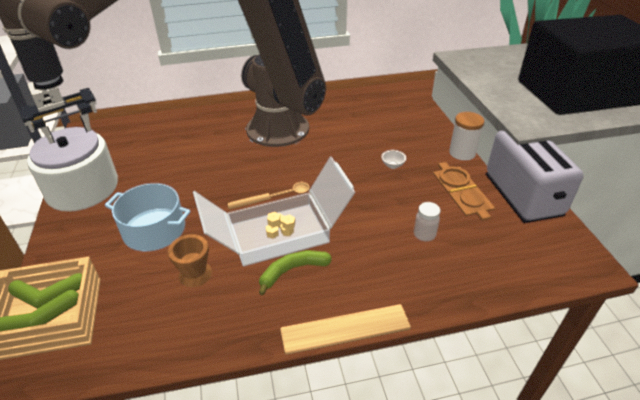

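View pics/side0.png

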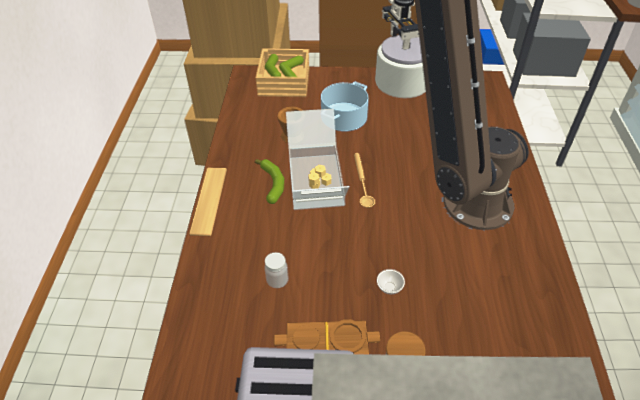

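The scene view shows the box around (275,225), with chunks at about (278,224). The lipped flap is on the right (+y), with its white bar near (320,198) in the side view. The spoon is next to the robot-side wall and the plantain is on the far side. I'll work out a rough box position so I can look from above with the wrist camera.

```bash
python3 - <<'E'
from h import *
a=cv2.imread('pics/scene0.png')[150:270,185:365];b=cv2.imread('pics/side0.png')[95:215,270:390]
a=cv2.resize(a,None,fx=4.4,fy=4.4,interpolation=3)
cv2.imwrite('pics/c0.png',cv2.resize(cv2.imread('pics/scene0.png')[150:270,185:345],None,fx=5,fy=5,interpolation=3))
for n,p in(('scene0',(275,222)),('side0',(318,175))): print(onz(n,p,0.01))
c=np.load('pics/wrist0.npz'); o=ctrl.get_obs(); R=Ro.from_euler('xyz',o['orientation'],degrees=True)
print('cam in tool',R.inv().apply(-c['R'].T@c['t']-o['tool_pos']),'dir',R.inv().apply(c['R'][2]),c['intrinsics'])
E
```

```text
[ 0.5080903  -0.08657168  0.01      ]
[ 0.53893601 -0.1059067   0.01      ]
cam in tool [ 0.08174402  0.00038894 -0.13568507] dir [-3.06202351e-01  5.24072165e-05  9.51966448e-01] [[280.41995051   0.         323.69789489]
 [  0.         280.41995051 192.90831392]
 [  0.           0.           1.        ]]
```

View pics/c0.png

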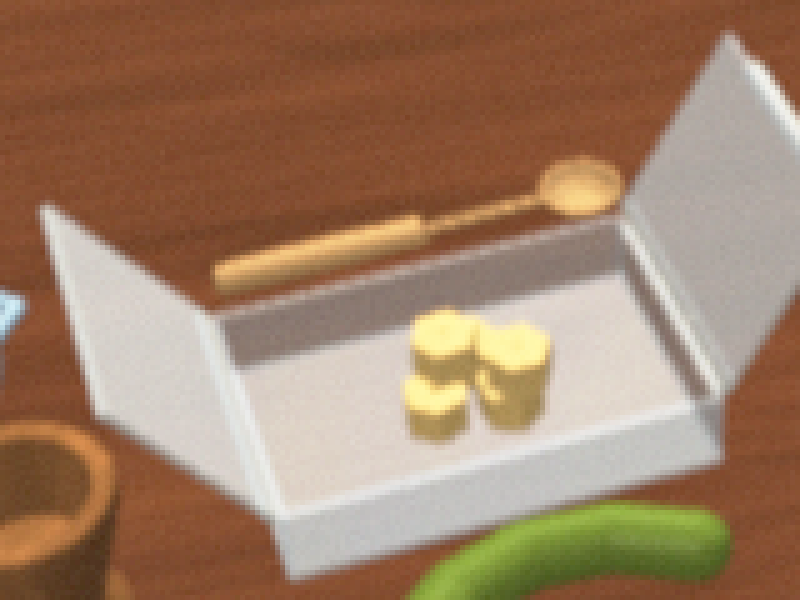

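The crop shows the open box and at least four chunks heaped, seemingly with a stack of two on the right (px 289,228). I'll estimate the yaw from the near bottom edge and then move the wrist camera above the box.

```bash
python3 - <<'E'
from h import *
a=onz('scene0',(243,265.6),0);b=onz('scene0',(329.4,242.4),0); d=b-a
yaw=np.degrees(np.arctan2(d[1],d[0]))-90
print(a,b,np.linalg.norm(d),yaw)
u=np.array([d[0],d[1]])/np.linalg.norm(d[:2]);n=np.array([-u[1],u[0]])
print('centre',(a+b)[:2]/2+n*.084)
go([.53,-.09,.29],rpy=[180,0,-90+yaw])
E
```

```text
[ 0.64562725 -0.19496145  0.        ] [0.61412589 0.05018446 0.        ] 0.2471616014022722 7.322405757174238
centre [ 0.54656162 -0.0830945 ]
dpos [-4.611  3.984 -0.417] rot [ 0.001  0.    -0.845]
```

```bash
M='{"grip":0,"delta_pos":[-0.92,0.797,-0.083],"rotation":[0,0,0]}'
python3 -m creep '[{"grip":0,"delta_pos":[-0.92,0.797,-0.083],"rotation":[0,0,0]},{"grip":0,"delta_pos":[-0.92,0.797,-0.083],"rotation":[0,0,0]},{"grip":0,"delta_pos":[-0.92,0.797,-0.083],"rotation":[0,0,0]}]' | tail -c 400
for i in 1 2; do python3 -m creep '[{"grip":0,"delta_pos":[-0.92,0.797,-0.083],"rotation":[0,0,0]},{"grip":0,"delta_pos":[-0.92,0.797,-0.083],"rotation":[0,0,0]},{"grip":0,"delta_pos":[-0.92,0.797,-0.083],"rotation":[0,0,0]}]' >/dev/null; done
python3 -m creep '[{"grip":0,"delta_pos":[-0.92,0.797,-0.083],"rotation":[0,0,-0.47]},{"grip":0,"delta_pos":[-0.92,0.797,-0.083],"rotation":[0,0,-0.47]},{"grip":0,"delta_pos":[-0.92,0.797,-0.083],"rotation":[0,0,-0.47]},{"grip":0,"delta_pos":[-0.92,0.797,-0.083],"rotation":[0,0,-0.47]},{"grip":0,"delta_pos":[-0.92,0.797,-0.083],"rotation":[0,0,-0.47]}]'
python3 -c "
from h import *
go([.53,-.09,.29],rpy=[180,0,-82.7])"
```

```text
clock: 0.45
tool_pos: [0.3029, -0.5186, 0.257]
orientation: [180.0, 0.0, -158.6]
force: [-0.2, 0.5, 1.8]
opening: 0.0879
gripper_force: 0.0
clock: 1.55
tool_pos: [0.4726, -0.1971, 0.2816]
orientation: [180.0, 0.0, -115.9]
force: [-0.9, -0.3, -0.7]
opening: 0.0877
gripper_force: 0.0
dpos [-1.214 -0.048 -0.084] rot [ 0.     0.    -0.369]
```

```bash

python3 -m creep '[{"grip":0,"delta_pos":[-1,-0.05,-0.08],"rotation":[0,0,-0.369]},{"grip":0,"delta_pos":[-1,-0.05,-0.08],"rotation":[0,0,-0.369]},{"grip":0,"delta_pos":[-1,-0.05,-0.08],"rotation":[0,0,-0.369]},{"grip":0,"delta_pos":[-1,-0.05,-0.08],"rotation":[0,0,-0.369]},{"grip":0,"delta_pos":[-1,-0.05,-0.08],"rotation":[0,0,-0.369]}]'
python3 -c "
from h import *
snap('wrist','w1');a=cv2.imread('pics/w1.png')
cv2.imwrite('pics/w1b.png',cv2.resize(a,None,fx=1.25,fy=1.25))
print(proj('w1',[[.546,-.083,.004]]))"
```

```text
clock: 2.05
tool_pos: [0.5212, -0.1103, 0.2895]
orientation: [180.0, 0.0, -83.0]
force: [-0.4, -1.1, -0.2]
opening: 0.0874
gripper_force: 0.0
[[306.59254624 175.26931471]]
```

View pics/w1b.png

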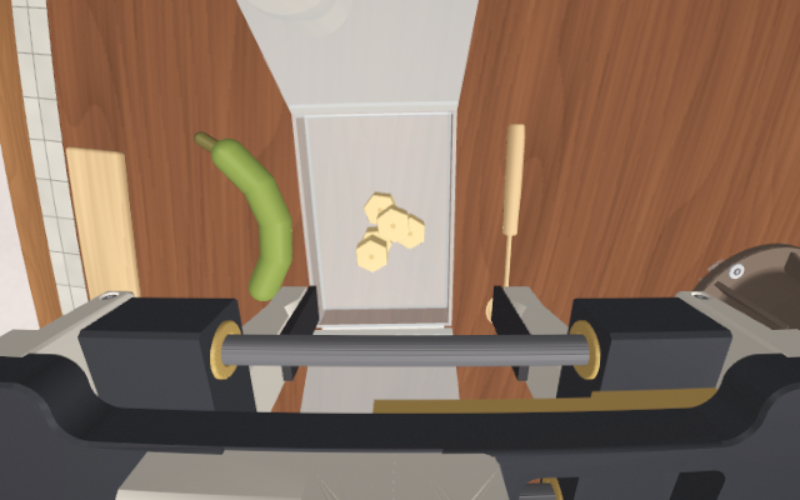

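This view has the box upright in frame. The plain flap is at the top (-y), the spoon on the right and five chunks around (390,232). I'll enlarge the chunks and fit the box from its rim corners.

```bash
python3 - <<'E'
from h import *
a=cv2.imread('pics/w1.png')
cv2.imwrite('pics/c1.png',cv2.resize(a[145:225,280:360],None,fx=7,fy=7,interpolation=cv2.INTER_CUBIC))
# outer rim corners (z=.05) read from w1b
for p in((292,107),(457,102),(453,327),(318,328)): print(onz('w1',np.array(p)/1.25,.05)*1e3)
for p in((306,115),(450,113)): print('floor',onz('w1',np.array(p)/1.25,.004)*1e3)
def box(x,y,th,pts):
    c,s=np.cos(th),np.sin(th); return [[x+c*p[0]-s*p[1],y+s*p[0]+c*p[1],p[2]] for p in pts]
cor=[(sx*.084,sy*.124,.05) for sx,sy in((1,-1),(-1,-1),(-1,1),(1,1))]
P=box(.5466,-.0831,np.radians(7.32),cor)
print('w1b',proj('w1',P)*1.25); print('scene crop',(proj('scene0',P)-[185,150])*5)
E
```

```text
[ 648.39863138 -200.10116329   50.        ]
[ 483.59447457 -224.51022904   50.        ]
[445.83949338  30.08039671  50.        ]
[610.15310032  51.77717139  50.        ]
floor [ 646.28593934 -194.2033941     4.        ]
floor [ 483.58690607 -215.83018198    4.        ]
w1b [[294.46898368 112.17746842]
 [460.17018143 110.61837099]
 [451.79546824 326.22970027]
 [314.82151314 326.80671447]]
scene crop [[277.95943644 514.67702805]
 [211.76060313 310.76484334]
 [622.41851951 212.26892568]
 [723.26665743 398.07288566]]
```

View pics/c1.png

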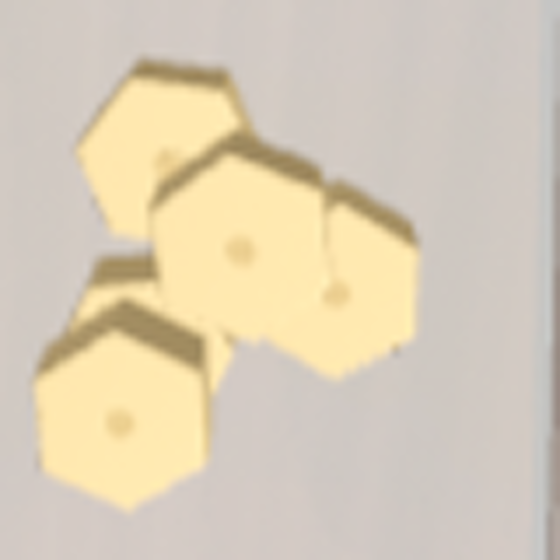

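```bash
cat >> h.py <<'E'
def w(p,off=(280,145),k=7): return np.array(p)/k+np.array(off)
E
python3 - <<'E'
from h import *
from scipy.optimize import least_squares
sc=lambda p:np.array(p)/5+[185,150]
for n,a,b in(('D',(240,250),(446,328)),('E',(120,423),(516,340)),('A',(168,158),(437,390))):
    print(n,np.round(tri('w1',w(a),'scene0',sc(b))*1e3,1))
cor=[(sx*.084,sy*.124,.05) for sx,sy in((1,-1),(-1,-1),(-1,1),(1,1))]
def P(v): 
    c,s=np.cos(v[2]),np.sin(v[2]); return [[v[0]+c*p[0]-s*p[1],v[1]+s*p[0]+c*p[1],p[2]] for p in cor]
ow=np.array([(292,107),(457,104),(453,327),(318,328)])/1.25
os_=np.array([sc(p) for p in((277,515),(212,318),(622,220),(722,398))])
f=lambda v:np.concatenate([(proj('w1',P(v))-ow).ravel(),1.5*(proj('scene0',P(v))-os_).ravel()])
r=least_squares(f,[.5466,-.083,.128],x_scale=[.1,.1,.1],loss='soft_l1'); v=r.x; print(v[:2],np.degrees(v[2]),np.round(r.fun,1))
c,s=np.cos(v[2]),np.sin(v[2]); B=lambda X:np.array([[c,s],[-s,c]])@(X[:2]-v[:2])*1e3
for n,p,z in(('D',(240,250),.056),('E',(120,423),.056),('A',(168,158),.03),('B',(337,294),.03),('C?',(150,330),.03)):
    X=onz('w1',w(p),z);print(n,np.round(X*1e3,1),'box',np.round(B(X),1))
E
```

```text
D [533.  -89.9  58.1]
E [552.9 -52.9  59.5]
A [550.1 -99.6  28.2]
[ 0.54767801 -0.08471508] 8.139267787203496 [-0.1  3.7  0.5  2.9 -0.3 -2.3 -2.  -1.3  0.3  1.  -1.3 -0.9 -1.4 -2.3
 -0.1 -0.2]
D [533.1 -90.1  56. ] box [-15.2  -3.3]
E [553.1 -51.5  56. ] box [10.  32.1]
A [ 550.1 -100.6   30. ] box [  0.1 -16.1]
B [511.9 -75.9  30. ] box [-34.2  13.8]
C? [550.1 -63.2  30. ] box [ 5.5 20.9]
```

```bash
cat >> h.py <<'E'
BX,BY,BT=.547,-.084,np.radians(7.8)
def W(x,y,z):
    c,s=np.cos(BT),np.sin(BT); x,y=x/1e3,y/1e3
    return np.array([BX+c*x-s*y,BY+s*x+c*y,z/1e3])
def B(X):
    c,s=np.cos(BT),np.sin(BT); a=np.array(X[:2])-[BX,BY]; return np.round(np.array([c*a[0]+s*a[1],-s*a[0]+c*a[1]])*1e3,1)
def gb(x,y,z,yaw=-90): # TCP to box coords mm, tool yaw in box frame
    go(W(x,y,z),rpy=[180,0,yaw+np.degrees(BT)])
E
python3 - <<'E'
from h import *
sc=lambda p:np.array(p)/5+[185,150]
for a in range(90,141,10):
    q=np.radians(a); ly=128*np.cos(q);lz=128*np.sin(q)
    p=[W(-84,-124+ly,50+lz),W(84,-124+ly,50+lz),W(-84,124-ly,55+lz),W(84,124-ly,55+lz)]
    print(a,np.round((proj('scene0',p)-[185,150])*5).tolist())
gb(10,32,56.5)
E
```

```text
90 [[176.0, 136.0], [246.0, 337.0], [614.0, 30.0], [724.0, 210.0]]
100 [[136.0, 148.0], [202.0, 351.0], [651.0, 24.0], [764.0, 203.0]]
110 [[98.0, 166.0], [160.0, 371.0], [687.0, 24.0], [803.0, 202.0]]
120 [[63.0, 188.0], [121.0, 395.0], [721.0, 30.0], [838.0, 207.0]]
130 [[33.0, 215.0], [88.0, 423.0], [750.0, 42.0], [869.0, 218.0]]
140 [[10.0, 244.0], [62.0, 454.0], [775.0, 58.0], [895.0, 234.0]]
dpos [-0.556 -0.384  2.33 ] rot [ 0.     0.    -0.013]
```

```bash

python3 -m creep '[{"grip":0.39,"delta_pos":[-0.556,-0.384,0.73],"rotation":[0,0,-0.013]},{"grip":0.39,"delta_pos":[-0.556,-0.384,0.73],"rotation":[0,0,-0.013]},{"grip":0.39,"delta_pos":[-0.556,-0.384,0.73],"rotation":[0,0,-0.013]}]'
python3 -m creep '[{"grip":0.39,"delta_pos":[0,0,0.8],"rotation":[0,0,0]},{"grip":0.39,"delta_pos":[0,0,0.8],"rotation":[0,0,0]}]'
python3 -m creep '[{"grip":0.39,"delta_pos":[0,0,0.4],"rotation":[0,0,0]},{"grip":0.39,"delta_pos":[0,0,0.8],"rotation":[0,0,0]},{"grip":0.39,"delta_pos":[0,0,0.8],"rotation":[0,0,0]}]'
python3 -m creep '[{"grip":1,"delta_pos":[0,0,0],"rotation":[0,0,0]},{"grip":1,"delta_pos":[0,0,0],"rotation":[0,0,0]},{"grip":1,"delta_pos":[0,0,0],"rotation":[0,0,0]},{"grip":1,"delta_pos":[0,0,0],"rotation":[0,0,0]}]'
python3 -c "
from h import *
print(B(ctrl.get_obs()['tool_pos']));gb(34,78,31)"
```

```text
clock: 2.4
tool_pos: [0.5512, -0.0493, 0.2116]
orientation: [179.6, 0.0, -82.2]
force: [-0.7, -0.7, -0.8]
opening: 0.0695
gripper_force: 0.0
clock: 2.6
tool_pos: [0.5519, -0.0513, 0.135]
orientation: [180.0, 0.0, -82.3]
force: [-0.1, -0.6, 0.1]
opening: 0.0551
gripper_force: 0.0
clock: 2.9
tool_pos: [0.5516, -0.0518, 0.0538]
orientation: [179.8, -0.0, -82.2]
force: [-0.8, -0.7, 0.6]
opening: 0.0535
gripper_force: 0.0
clock: 3.3
tool_pos: [0.5533, -0.051, 0.0583]
orientation: [-179.9, 0.0, -82.0]
force: [-1.6, -0.4, 6.8]
opening: 0.0339
gripper_force: 30.0
[10.7 31.8]
dpos [-0.461 -0.234  0.274] rot [-0.001  0.     0.002]
```

```bash

python3 -m creep '[{"grip":1,"delta_pos":[0,0,-0.4],"rotation":[0,0,0]},{"grip":1,"delta_pos":[-0.46,-0.23,-0.4],"rotation":[0,0,0]},{"grip":1,"delta_pos":[-0.46,-0.23,-0.4],"rotation":[0,0,0]},{"grip":1,"delta_pos":[-0.46,-0.23,0],"rotation":[0,0,0]},{"grip":1,"delta_pos":[-0.46,-0.23,0.2],"rotation":[0,0,0]}]'
python3 -m creep '[{"grip":1,"delta_pos":[0,0,0.04],"rotation":[0,0,0]},{"grip":1,"delta_pos":[0,0,0.06],"rotation":[0,0,0]},{"grip":1,"delta_pos":[0,0,0.06],"rotation":[0,0,0]}]'
python3 -c "
from h import *
print(B(ctrl.get_obs()['tool_pos']))"
```

```text
clock: 3.8
tool_pos: [0.5683, -0.0019, 0.0356]
orientation: [180.0, 0.0, -82.0]
force: [-0.6, -0.3, -0.9]
opening: 0.0339
gripper_force: 30.0
clock: 4.1
tool_pos: [0.5679, -0.0023, 0.0322]
orientation: [179.9, -0.0, -82.0]
force: [-7.1, 1.7, 11.4]
opening: 0.0338
gripper_force: 30.0
[31.8 78.1]
```

```bash

python3 -m creep '[{"grip":0.52,"delta_pos":[0,0,0],"rotation":[0,0,0]},{"grip":0.52,"delta_pos":[0,0,0],"rotation":[0,0,0]}]'
python3 -m creep '[{"grip":0.52,"delta_pos":[0,0,-0.4],"rotation":[0,0,0]},{"grip":0.4,"delta_pos":[0,0,-0.7],"rotation":[0,0,0]},{"grip":0.39,"delta_pos":[0,0,-0.7],"rotation":[0,0,0]}]'
python3 -c "
from h import *
gb(-15.2,-3.3,56)"
```

```text
clock: 4.3
tool_pos: [0.5695, -0.0022, 0.0315]
orientation: [-179.9, 0.0, -82.0]
force: [0.4, 0.8, 0.3]
opening: 0.0412
gripper_force: 0.0
clock: 4.6
tool_pos: [0.572, -0.0018, 0.1053]
orientation: [-179.6, 0.0, -82.0]
force: [0.5, -0.4, -0.0]
opening: 0.0512
gripper_force: 0.0
dpos [0.812 0.518 0.489] rot [-0.005  0.     0.003]
```

```bash

python3 -m creep '[{"grip":0.39,"delta_pos":[0.81,0.51,0],"rotation":[0,0,0]},{"grip":0.39,"delta_pos":[0.81,0.51,0],"rotation":[0,0,0]},{"grip":0.39,"delta_pos":[0.81,0.51,0.3],"rotation":[0,0,0]},{"grip":0.39,"delta_pos":[0.81,0.51,0.46],"rotation":[0,0,0]},{"grip":0.39,"delta_pos":[0.81,0.51,0.46],"rotation":[0,0,0]}]'
python3 -m creep '[{"grip":1,"delta_pos":[0,0,0],"rotation":[0,0,0]},{"grip":1,"delta_pos":[0,0,0],"rotation":[0,0,0]},{"grip":1,"delta_pos":[0,0,0],"rotation":[0,0,0]},{"grip":1,"delta_pos":[0,0,0],"rotation":[0,0,0]}]'
python3 -c "
from h import *
print(B(ctrl.get_obs()['tool_pos']));gb(-34,-78,31)"
```

```text
clock: 5.1
tool_pos: [0.5291, -0.0903, 0.0534]
orientation: [179.9, -0.0, -82.1]
force: [0.7, -0.5, 0.9]
opening: 0.0536
gripper_force: 0.0
clock: 5.5
tool_pos: [0.5301, -0.0894, 0.0552]
orientation: [-180.0, 0.0, -82.0]
force: [0.9, -0.2, 0.8]
opening: 0.0343
gripper_force: 29.5
[-17.5  -3. ]
dpos [0.749 0.168 0.241] rot [-0.001  0.     0.002]
```

```bash

python3 -m creep '[{"grip":1,"delta_pos":[0,0,-0.4],"rotation":[0,0,0]},{"grip":1,"delta_pos":[0.4,0.09,-0.4],"rotation":[0,0,0]},{"grip":1,"delta_pos":[0.75,0.17,-0.4],"rotation":[0,0,0]},{"grip":1,"delta_pos":[0.75,0.17,0],"rotation":[0,0,0]},{"grip":1,"delta_pos":[0.75,0.17,0.19],"rotation":[0,0,0]}]'
python3 -m creep '[{"grip":1,"delta_pos":[0,0,0.03],"rotation":[0,0,0]},{"grip":1,"delta_pos":[0,0,0.05],"rotation":[0,0,0]},{"grip":1,"delta_pos":[0,0,0.05],"rotation":[0,0,0]}]'
python3 -m creep '[{"grip":0.52,"delta_pos":[0,0,0],"rotation":[0,0,0]},{"grip":0.52,"delta_pos":[0,0,0],"rotation":[0,0,0]}]'
python3 -m creep '[{"grip":0.52,"delta_pos":[0,0,-0.4],"rotation":[0,0,0]},{"grip":0.4,"delta_pos":[-0.3,0,-0.8],"rotation":[0,0,0]},{"grip":0.39,"delta_pos":[-0.6,0,-1],"rotation":[0,0,0]},{"grip":0.39,"delta_pos":[-0.6,0,-1],"rotation":[0,0,0]}]'
python3 -m creep '[{"grip":0.39,"delta_pos":[-0.3,-0.3,-0.8],"rotation":[0,0,0]},{"grip":0.39,"delta_pos":[-0.3,-0.3,-0.8],"rotation":[0,0,0]},{"grip":0.39,"delta_pos":[-0.3,-0.3,-0.8],"rotation":[0,0,0]}]'
python3 -c "
from h import *
snap('wrist','w2');a=cv2.imread('pics/w2.png')
p=proj('w2',[W(x,y,30) for x,y in((80,-110),(-80,-110),(-80,110),(80,110))]);print(p)
x0,y0=np.maximum(0,p.min(0)).astype(int); x1,y1=p.max(0).astype(int)
k=min(800/(x1-x0),600/(y1-y0));print(x0,y0,k)
cv2.imwrite('pics/c2.png',cv2.resize(a[y0:y1,x0:x1],None,fx=k,fy=k,interpolation=2))
"
```

```text
clock: 6.0
tool_pos: [0.5223, -0.1671, 0.0343]
orientation: [180.0, 0.0, -82.2]
force: [-0.4, 0.9, -1.2]
opening: 0.0343
gripper_force: 29.5
clock: 6.3
tool_pos: [0.5242, -0.166, 0.0316]
orientation: [-179.9, -0.0, -82.0]
force: [-0.5, 0.4, -0.2]
opening: 0.0345
gripper_force: 29.5
clock: 6.5
tool_pos: [0.5242, -0.166, 0.0318]
orientation: [-179.9, -0.0, -82.0]
force: [0.5, -0.7, 0.9]
opening: 0.0413
gripper_force: 0.0
clock: 6.9
tool_pos: [0.517, -0.1045, 0.1351]
orientation: [-179.6, -0.0, -81.9]
force: [0.9, 0.1, -1.2]
opening: 0.0526
gripper_force: 0.0
clock: 7.2
tool_pos: [0.5446, -0.0717, 0.2162]
orientation: [-179.5, -0.1, -81.9]
force: [1.1, -0.4, 0.0]
opening: 0.0536
gripper_force: 0.0
[[251.77861557  64.38613941]
 [402.15646938  65.12675057]
 [387.24227994 250.02048509]
 [263.6597803  248.82865682]]
251 64 3.225806451612903
```

View pics/c2.png

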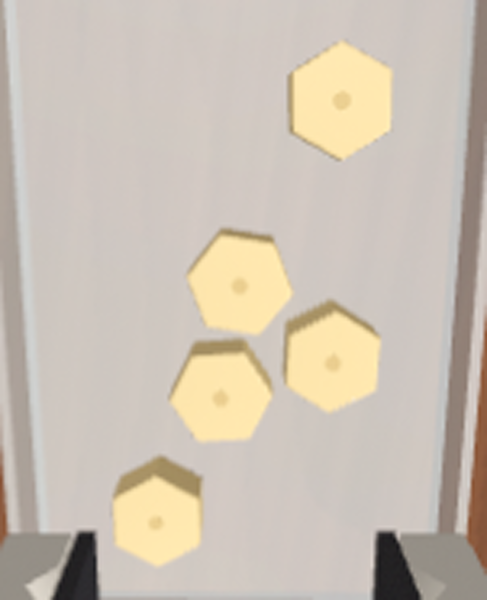

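The view shows two chunks already spread, at (342,100) and (155,522). The other three stand free on the floor: A (240,286), B (333,363) and C (220,398).

```bash
python3 - <<'E'
from h import *
f=lambda p:onz('w2',np.array(p)/3.2258+[251,64],.030)
for n,p in dict(D=(342,100),A=(240,286),C=(220,398),B=(333,363),E=(155,522)).items(): print(n,B(f(p)))
for n,p,q in(('A',(220,230),(272,238)),('A2',(207,326),(258,334)),('C',(195,345),(243,340)),('C2',(200,441),(250,440)),('B',(380,345),(377,390)),('B2',(285,335),(285,383))):
    d=B(f(q))-B(f(p)); print(n,np.degrees(np.arctan2(d[1],d[0])))
# inner floor wall lines: left at (30,250)
print(B(onz('w2',np.array((24,250))/3.2258+[251,64],.004)),B(onz('w2',np.array((456,250))/3.2258+[251,64],.004)))
gb(-33.5,14,31)
E
```

```text
D [-33.2 -79.1]
A [  0.9 -15.6]
C [ 8.  26.3]
B [-33.5  12.5]
E [33.3 76.8]
A 171.91373526507348
A2 171.39352648021114
C -173.48019824834302
C2 -178.172031755695
B 89.6649407813909
B2 91.26599900039474
[ 84.  -24.6] [-81.5 -25.8]
dpos [-0.018  0.317  1.822] rot [-0.003  0.     0.003]
```

```bash
python3 - <<'E'
from h import *
gb(0.9,-15.6,31,-68)
E
```

```text
dpos [ 0.28  -0.026  1.824] rot [-0.003 -0.001 -0.241]
```

```bash

python3 -m creep '[{"grip":0.47,"delta_pos":[0.28,-0.025,0.9],"rotation":[0,0,-0.242]},{"grip":0.47,"delta_pos":[0.28,-0.025,0.9],"rotation":[0,0,-0.242]},{"grip":0.47,"delta_pos":[0.28,-0.025,0.9],"rotation":[0,0,-0.242]},{"grip":0.47,"delta_pos":[0.28,-0.025,0.9],"rotation":[0,0,-0.242]}]'
python3 -m creep '[{"grip":0.47,"delta_pos":[0,0,0.4],"rotation":[0,0,0]},{"grip":0.47,"delta_pos":[0,0,0.7],"rotation":[0,0,0]},{"grip":0.47,"delta_pos":[0,0,0.91],"rotation":[0,0,0]},{"grip":0.47,"delta_pos":[0,0,0.91],"rotation":[0,0,0]}]'
python3 -m creep '[{"grip":1,"delta_pos":[0,0,0],"rotation":[0,0,0]},{"grip":1,"delta_pos":[0,0,0],"rotation":[0,0,0]},{"grip":1,"delta_pos":[0,0,0],"rotation":[0,0,0]}]'
python3 -m creep '[{"grip":1,"delta_pos":[0,0,-0.4],"rotation":[0,0,0]},{"grip":1,"delta_pos":[0,0,-0.4],"rotation":[0,0,0]}]'
python3 -c "
from h import *
print(B(ctrl.get_obs()['tool_pos']));gb(34,-78,32)"
```

```text
clock: 7.65
tool_pos: [0.5453, -0.1012, 0.1184]
orientation: [179.8, 0.1, -60.2]
force: [0.6, 0.7, 0.2]
opening: 0.0467
gripper_force: 0.0
clock: 8.05
tool_pos: [0.5462, -0.1005, 0.0281]
orientation: [179.9, 0.0, -60.4]
force: [0.1, -0.1, 0.6]
opening: 0.0466
gripper_force: 0.0
clock: 8.35
tool_pos: [0.5476, -0.1002, 0.0308]
orientation: [-179.9, -0.0, -60.3]
force: [-0.5, -0.1, 0.9]
opening: 0.0338
gripper_force: 30.0
clock: 8.55
tool_pos: [0.5501, -0.1002, 0.0745]
orientation: [-179.6, -0.2, -60.2]
force: [1.2, -0.1, 0.7]
opening: 0.0339
gripper_force: 30.0
[  0.8 -16.4]
dpos [ 0.694 -0.074  0.428] rot [-0.005 -0.001  0.245]
```

```bash

python3 -m creep '[{"grip":1,"delta_pos":[0.69,-0.075,0],"rotation":[0,0,0.243]},{"grip":1,"delta_pos":[0.69,-0.075,0],"rotation":[0,0,0.243]},{"grip":1,"delta_pos":[0.69,-0.075,0],"rotation":[0,0,0.243]},{"grip":1,"delta_pos":[0.69,-0.075,0.3],"rotation":[0,0,0.243]},{"grip":1,"delta_pos":[0.69,-0.075,0.39],"rotation":[0,0,0.243]}]'
python3 -m creep '[{"grip":1,"delta_pos":[0,0,0],"rotation":[0,0,0]},{"grip":0.52,"delta_pos":[0,0,0],"rotation":[0,0,0]},{"grip":0.52,"delta_pos":[0,0,0],"rotation":[0,0,0]}]'
python3 -m creep '[{"grip":0.52,"delta_pos":[0,0,-0.5],"rotation":[0,0,0]},{"grip":0.5,"delta_pos":[0,0,-0.7],"rotation":[0,0,0]},{"grip":0.5,"delta_pos":[0,0,-0.7],"rotation":[0,0,0]}]'
python3 -c "
from h import *
print(B(ctrl.get_obs()['tool_pos']));gb(8,26.3,31,-120)"
```

```text
clock: 9.05
tool_pos: [0.5867, -0.1567, 0.0298]
orientation: [179.9, 0.0, -82.2]
force: [-15.1, 3.6, 46.1]
opening: 0.0341
gripper_force: 30.0
clock: 9.35
tool_pos: [0.588, -0.1563, 0.0313]
orientation: [-180.0, -0.0, -82.1]
force: [-0.5, 0.3, -0.2]
opening: 0.0413
gripper_force: 0.0
clock: 9.65
tool_pos: [0.5902, -0.1565, 0.1051]
orientation: [-179.6, -0.1, -82.1]
force: [-0.4, -0.2, 0.0]
opening: 0.0434
gripper_force: 0.0
[ 33.  -77.7]
dpos [-1.041  0.252  0.738] rot [-0.005  0.     0.335]
```

```bash

python3 -m creep '[{"grip":0.51,"delta_pos":[-0.52,0.126,0],"rotation":[0,0,0]},{"grip":0.51,"delta_pos":[-0.52,0.126,0],"rotation":[0,0,0]}]' >/dev/null
python3 -m creep '[{"grip":0.51,"delta_pos":[-0.52,0.126,0],"rotation":[0,0,0.335]},{"grip":0.51,"delta_pos":[-0.52,0.126,0.2],"rotation":[0,0,0.335]},{"grip":0.51,"delta_pos":[-0.52,0.126,0.2],"rotation":[0,0,0.335]},{"grip":0.51,"delta_pos":[-0.52,0.126,0.2],"rotation":[0,0,0.335]},{"grip":0.51,"delta_pos":[-0.52,0.126,0.2],"rotation":[0,0,0.335]}]'
python3 -c "
from h import *
print(B(ctrl.get_obs()['tool_pos']));gb(8,26.3,30.5,-120)"
```

```text
clock: 10.35
tool_pos: [0.5482, -0.0567, 0.0805]
orientation: [180.0, -0.0, -112.3]
force: [0.6, -0.6, 0.4]
opening: 0.0427
gripper_force: 0.0
[ 4.9 26.9]
dpos [-0.011 -0.03   0.5  ] rot [ 0.    -0.    -0.001]
```

```bash

python3 -m creep '[{"grip":0.48,"delta_pos":[-0.01,-0.025,0],"rotation":[0,0,0]},{"grip":0.48,"delta_pos":[-0.01,-0.025,0.3],"rotation":[0,0,0]},{"grip":0.48,"delta_pos":[-0.01,-0.025,0.49],"rotation":[0,0,0]},{"grip":0.48,"delta_pos":[-0.01,-0.025,0.49],"rotation":[0,0,0]}]'
python3 -m creep '[{"grip":1,"delta_pos":[0,0,0],"rotation":[0,0,0]},{"grip":1,"delta_pos":[0,0,0],"rotation":[0,0,0]},{"grip":1,"delta_pos":[0,0,0],"rotation":[0,0,0]}]'
python3 -m creep '[{"grip":1,"delta_pos":[0,0,-0.4],"rotation":[0,0,0]},{"grip":1,"delta_pos":[0,0,-0.4],"rotation":[0,0,0]},{"grip":1,"delta_pos":[0,0,-0.4],"rotation":[0,0,0]}]'
python3 -c "
from h import *
print(B(ctrl.get_obs()['tool_pos']));gb(-34,78,31)"
```

```text
clock: 10.75
tool_pos: [0.5495, -0.0575, 0.0294]
orientation: [179.8, -0.1, -112.2]
force: [0.0, -0.7, 0.2]
opening: 0.0454
gripper_force: 0.0
clock: 11.05
tool_pos: [0.5519, -0.0568, 0.0328]
orientation: [-179.9, 0.1, -112.2]
force: [0.3, 0.1, 0.9]
opening: 0.0336
gripper_force: 29.8
clock: 11.35
tool_pos: [0.5522, -0.0567, 0.0735]
orientation: [-179.8, 0.1, -112.2]
force: [-0.2, 0.2, -1.4]
opening: 0.0343
gripper_force: 29.8
[ 8.9 26.3]
dpos [-0.231  0.631  0.424] rot [-0.002  0.001 -0.334]
```

```bash

python3 -m creep '[{"grip":1,"delta_pos":[-0.23,0.63,0],"rotation":[0,0,-0.334]},{"grip":1,"delta_pos":[-0.23,0.63,0],"rotation":[0,0,-0.334]},{"grip":1,"delta_pos":[-0.23,0.63,0],"rotation":[0,0,-0.334]},{"grip":1,"delta_pos":[-0.23,0.63,0.1],"rotation":[0,0,-0.334]},{"grip":1,"delta_pos":[-0.23,0.63,0.3],"rotation":[0,0,-0.334]}]'
python3 -m creep '[{"grip":1,"delta_pos":[0,0,0.05],"rotation":[0,0,0]},{"grip":1,"delta_pos":[0,0,0.08],"rotation":[0,0,0]},{"grip":1,"delta_pos":[0,0,0.08],"rotation":[0,0,0]},{"grip":0.52,"delta_pos":[0,0,0.08],"rotation":[0,0,0]},{"grip":0.52,"delta_pos":[0,0,0.08],"rotation":[0,0,0]}]'
python3 -m creep '[{"grip":0.52,"delta_pos":[0,0,-0.5],"rotation":[0,0,0]},{"grip":0.5,"delta_pos":[0,0,-0.7],"rotation":[0,0,0]},{"grip":0.47,"delta_pos":[0,0,-0.7],"rotation":[0,0,0]}]'
python3 -c "
from h import *
print(B(ctrl.get_obs()['tool_pos']));gb(-33.5,12.5,31)"
```

```text
clock: 11.85
tool_pos: [0.5024, -0.0112, 0.0425]
orientation: [-179.8, 0.0, -82.0]
force: [0.7, 0.0, -0.1]
opening: 0.0337
gripper_force: 29.8
clock: 12.35
tool_pos: [0.5021, -0.0117, 0.0344]
orientation: [-179.9, 0.0, -82.2]
force: [0.8, -0.7, 0.7]
opening: 0.041
gripper_force: 0.0
clock: 12.65
tool_pos: [0.5039, -0.0112, 0.1075]
orientation: [-179.6, 0.1, -82.2]
force: [-0.3, 0.4, -0.5]
opening: 0.0457
gripper_force: 0.0
[-32.8  78. ]
dpos [0.655 0.013 0.764] rot [-0.004  0.001  0.   ]
```

```bash

python3 -m creep '[{"grip":0.5,"delta_pos":[0.65,0,0],"rotation":[0,0,0]},{"grip":0.5,"delta_pos":[0.65,0,0],"rotation":[0,0,0]},{"grip":0.5,"delta_pos":[0.65,0,0.3],"rotation":[0,0,0]},{"grip":0.5,"delta_pos":[0.65,0,0.6],"rotation":[0,0,0]},{"grip":0.5,"delta_pos":[0.65,0,0.74],"rotation":[0,0,0]}]'
python3 -m creep '[{"grip":0.5,"delta_pos":[0,0,0],"rotation":[0,0,0]},{"grip":1,"delta_pos":[0,0,0],"rotation":[0,0,0]},{"grip":1,"delta_pos":[0,0,0],"rotation":[0,0,0]},{"grip":1,"delta_pos":[0,0,0],"rotation":[0,0,0]}]'
python3 -m creep '[{"grip":1,"delta_pos":[0,0,-0.2],"rotation":[0,0,0]},{"grip":1,"delta_pos":[0,0,-0.2],"rotation":[0,0,0]},{"grip":1,"delta_pos":[0,0,-0.2],"rotation":[0,0,0]}]'
python3 -c "
from h import *
print(B(ctrl.get_obs()['tool_pos']));gb(0,-1,31)"
```

```text
clock: 13.15
tool_pos: [0.5088, -0.0768, 0.0276]
orientation: [179.8, 0.0, -82.3]
force: [0.2, 0.0, 0.4]
opening: 0.0439
gripper_force: 0.0
clock: 13.55
tool_pos: [0.5109, -0.076, 0.0305]
orientation: [-179.9, 0.0, -82.2]
force: [0.3, -1.5, -0.3]
opening: 0.0339
gripper_force: 29.9
clock: 13.85
tool_pos: [0.5109, -0.076, 0.0506]
orientation: [-179.9, 0.0, -82.2]
force: [-0.6, 0.1, 0.1]
opening: 0.0339
gripper_force: 29.9
[-34.7  12.8]
dpos [ 0.138 -0.346  0.196] rot [-0.001  0.     0.   ]
```

```bash

python3 -m creep '[{"grip":1,"delta_pos":[0.14,-0.35,0],"rotation":[0,0,0]},{"grip":1,"delta_pos":[0.14,-0.35,0],"rotation":[0,0,0]},{"grip":1,"delta_pos":[0.14,-0.35,0.12],"rotation":[0,0,0]},{"grip":1,"delta_pos":[0.14,-0.35,0.19],"rotation":[0,0,0]},{"grip":1,"delta_pos":[0.14,-0.35,0.19],"rotation":[0,0,0]}]'
python3 -m creep '[{"grip":0.5,"delta_pos":[0,0,0],"rotation":[0,0,0]},{"grip":0.5,"delta_pos":[0,0,0],"rotation":[0,0,0]},{"grip":0.5,"delta_pos":[0,0,-0.4],"rotation":[0,0,0]},{"grip":0.5,"delta_pos":[0,0,-0.9],"rotation":[0,0,0]},{"grip":0.5,"delta_pos":[0,0,-0.9],"rotation":[0,0,0]}]'
python3 -m creep '[{"grip":0.5,"delta_pos":[0,0,-0.9],"rotation":[0,0,0]},{"grip":0.5,"delta_pos":[0,0,-0.9],"rotation":[0,0,0]},{"grip":0.5,"delta_pos":[0,0,-0.9],"rotation":[0,0,0]}]'
python3 -c "
from h import *
snap('wrist','w3');a=cv2.imread('pics/w3.png')
p=proj('w3',[W(x,y,50) for x,y in((84,-125),(-84,-125),(-84,120),(84,120))]);print(p)
x0,y0=np.maximum(0,p.min(0)).astype(int); x1,y1=p.max(0).astype(int)
k=min(800/(x1-x0),600/(y1-y0));print(x0,y0,k)
cv2.imwrite('pics/c3.png',cv2.resize(a[y0:y1,x0:x1],None,fx=k,fy=k,interpolation=2))
snap('scene','s3');snap('side','d3')
"
```

```text
clock: 14.35
tool_pos: [0.5458, -0.0854, 0.0295]
orientation: [179.9, -0.0, -82.2]
force: [0.4, -0.2, -0.5]
opening: 0.0332
gripper_force: 29.9
clock: 14.85
tool_pos: [0.5508, -0.0851, 0.1271]
orientation: [-179.4, -0.1, -82.1]
force: [0.3, -0.1, 0.1]
opening: 0.0439
gripper_force: 0.0
clock: 15.15
tool_pos: [0.5499, -0.0853, 0.2169]
orientation: [-179.4, -0.1, -82.1]
force: [0.4, -0.1, -0.5]
opening: 0.0439
gripper_force: 0.0
[[245.85897181  61.41636018]
 [414.20032056  61.46845202]
 [395.31290013 274.52586677]
 [261.75959579 273.66738737]]
245 61 2.816901408450704
```

View pics/c3.png

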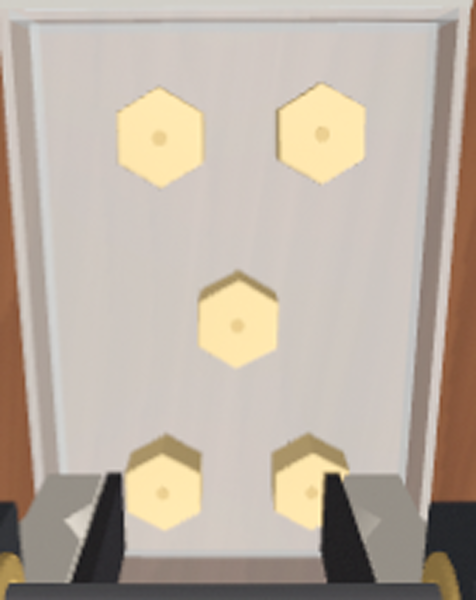

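The chunks are in an even quincunx, well apart, with tops at (160,138), (322,133), (237,325), (163,492) and (311,492). Next is the plain flap. It leans out to about 126°, so its edge is near y=-199, z=153. I'll go over it with closed fingers and down behind it.

```bash

for i in 1 2 3; do python3 -m creep '[{"grip":1,"delta_pos":[0.4,0,0],"rotation":[0,0,0]},{"grip":1,"delta_pos":[0.77,0,0],"rotation":[0,0,0]},{"grip":1,"delta_pos":[0.77,0,0],"rotation":[0,0,0]}]' >/dev/null; done
python3 -m creep '[{"grip":1,"delta_pos":[0,0,0],"rotation":[0,0,0]}]'
python3 -c "
from h import *
print(B(ctrl.get_obs()['tool_pos']));gb(0,-228,147)
for n,px in(('pot',(152,240)),('pilon',(190,278)),('potrimL',(113,203))): print(n,B(onz('scene0',px,0)))
n='s3'
snap('scene','s4');cv2.imwrite('pics/c4.png',cv2.resize(cv2.imread('pics/s4.png')[120:280,110:370],None,fx=3,fy=3,interpolation=2))"
```

```text
clock: 16.3
tool_pos: [0.5776, -0.3141, 0.2089]
orientation: [179.9, 0.1, -82.3]
force: [-0.8, -0.1, -0.6]
opening: 0.0001
gripper_force: 0.0
[  -0.9 -232.2]
dpos [-0.041 -0.011  0.619] rot [ 0.002  0.001 -0.001]
pot [-103.2 -344.8]
pilon [  75.5 -264.4]
potrimL [-312.7 -444.8]
```

View pics/c4.png

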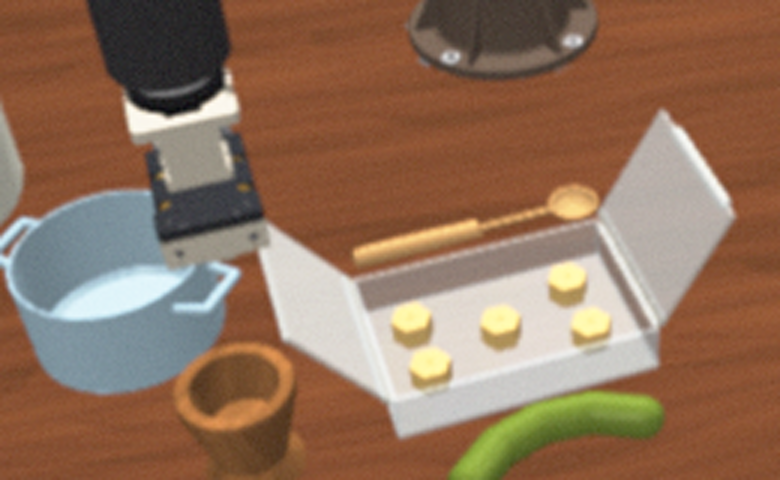

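```bash
python3 -c "
from h import *
P=[W(0,-232,z) for z in (187,209,253,300)]+[W(84,-199,153),W(-84,-199,153)]
print((proj('s4',P)-[110,120])*3)"
```

```text
[[221.34643    251.15019938]
 [216.02523239 230.95602153]
 [205.00838817 189.01722755]
 [192.65935244 141.79654248]
 [285.97203348 337.34699658]
 [252.09559802 212.74305938]]
```

```bash

python3 -m creep '[{"grip":1,"delta_pos":[0,0,0.3],"rotation":[0,0,0]},{"grip":1,"delta_pos":[0,0,0.62],"rotation":[0,0,0]},{"grip":1,"delta_pos":[0,0,0.62],"rotation":[0,0,0]}]'
python3 -m creep '[{"grip":1,"delta_pos":[-0.2,0,0],"rotation":[0,0,0]},{"grip":1,"delta_pos":[-0.4,0,0],"rotation":[0,0,0]},{"grip":1,"delta_pos":[-0.6,0,0],"rotation":[0,0,0]},{"grip":1,"delta_pos":[-0.8,0,0],"rotation":[0,0,0]},{"grip":1,"delta_pos":[-0.95,0,0],"rotation":[0,0,0]}]'
python3 -m creep '[{"grip":1,"delta_pos":[-0.15,0,0],"rotation":[0,0,0]},{"grip":1,"delta_pos":[-0.3,0,0],"rotation":[0,0,0]},{"grip":1,"delta_pos":[-0.45,0,0],"rotation":[0,0,0]},{"grip":1,"delta_pos":[-0.65,0,0],"rotation":[0,0,0]},{"grip":1,"delta_pos":[-0.65,0,0],"rotation":[0,0,0]}]'
python3 -c "
from h import *
print(B(ctrl.get_obs()['tool_pos']));gb(0,-70,147)
snap('scene','s5');cv2.imwrite('pics/c5.png',cv2.resize(cv2.imread('pics/s5.png')[120:280,110:370],None,fx=3,fy=3,interpolation=2))"
```

```text
clock: 16.65
tool_pos: [0.5756, -0.3118, 0.1442]
orientation: [179.6, 0.2, -82.2]
force: [-1.0, 0.5, -0.6]
opening: 0.0007
gripper_force: 0.0
clock: 17.15
tool_pos: [0.566, -0.2186, 0.1506]
orientation: [-179.9, -0.0, -82.1]
force: [1.3, -2.5, 0.9]
opening: 0.0005
gripper_force: 0.6
clock: 17.65
tool_pos: [0.5563, -0.1536, 0.1489]
orientation: [180.0, 0.0, -82.1]
force: [0.2, 0.4, 0.5]
opening: 0.0003
gripper_force: 0.0
[ -0.2 -70.2]
dpos [-0.002 -0.002  0.019] rot [0.    0.    0.001]
```

View pics/c5.png

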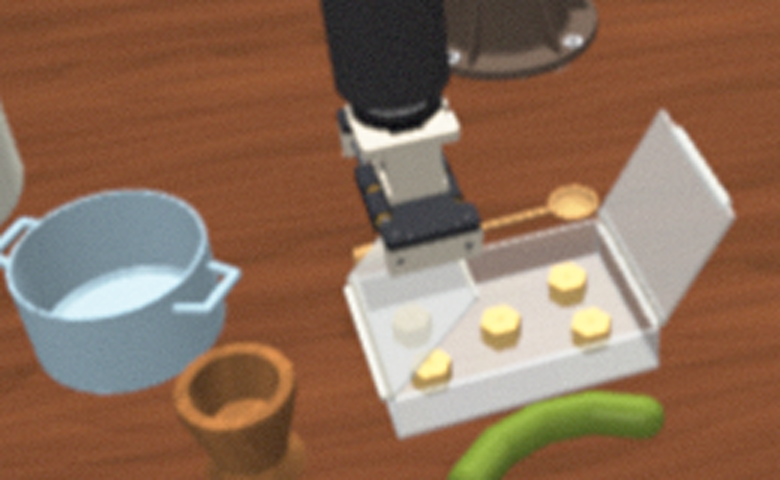

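The plain flap is following the fingers and is now about half folded, with its edge near (475,300). I'll carry on down the arc.

```bash

python3 -m creep '[{"grip":1,"delta_pos":[-0.1,0,0.09],"rotation":[0,0,0]},{"grip":1,"delta_pos":[-0.21,0,0.2],"rotation":[0,0,0]},{"grip":1,"delta_pos":[-0.32,0,0.31],"rotation":[0,0,0]},{"grip":1,"delta_pos":[-0.38,0,0.45],"rotation":[0,0,0]},{"grip":1,"delta_pos":[-0.44,0,0.6],"rotation":[0,0,0]}]'
python3 -m creep '[{"grip":1,"delta_pos":[0,0,0.04],"rotation":[0,0,0]},{"grip":1,"delta_pos":[0,0,0.08],"rotation":[0,0,0]},{"grip":1,"delta_pos":[0,0,0.1],"rotation":[0,0,0]},{"grip":1,"delta_pos":[0,0,0.1],"rotation":[0,0,0]}]'
python3 -c "
from h import *
print(B(ctrl.get_obs()['tool_pos']));gb(0,-23,76)"
```

```text
clock: 18.2
tool_pos: [0.5501, -0.1113, 0.0873]
orientation: [180.0, 0.0, -82.2]
force: [0.5, -0.1, 0.4]
opening: 0.0007
gripper_force: 0.3
clock: 18.6
tool_pos: [0.5508, -0.1122, 0.0788]
orientation: [-180.0, -0.0, -82.2]
force: [0.6, -0.7, 0.6]
opening: 0.0003
gripper_force: 0.0
[ -0.1 -28.5]
dpos [-0.055 -0.001  0.028] rot [-0. -0. -0.]
```

Tips are at about z=57; I'll press the last few mm in small steps until I see force.

```bash

for i in 1 2 3; do python3 -m creep '[{"grip":1,"delta_pos":[0,0,0.015],"rotation":[0,0,0]},{"grip":1,"delta_pos":[0,0,0.015],"rotation":[0,0,0]}]' | egrep 'pos|force:'; done
```

```text
tool_pos: [0.5509, -0.1122, 0.0775]
force: [0.6, 0.2, -0.6]
gripper_force: 0.0
tool_pos: [0.551, -0.1122, 0.0763]
force: [-1.4, -0.1, 2.7]
gripper_force: 1.5
tool_pos: [0.5511, -0.1122, 0.076]
force: [-4.8, 2.0, 15.8]
gripper_force: 7.8
```

```bash

python3 -m creep '[{"grip":1,"delta_pos":[0,0,-0.2],"rotation":[0,0,0]},{"grip":1,"delta_pos":[0,0,-0.6],"rotation":[0,0,0]},{"grip":1,"delta_pos":[0,0,-0.95],"rotation":[0,0,0]},{"grip":1,"delta_pos":[0,0,-0.95],"rotation":[0,0,0]}]' | grep tool
python3 -m creep '[{"grip":1,"delta_pos":[0,0,-0.5],"rotation":[0,0,0]},{"grip":1,"delta_pos":[-0.3,0,-0.5],"rotation":[0,0,0]},{"grip":1,"delta_pos":[-0.7,0,-0.5],"rotation":[0,0,0]},{"grip":1,"delta_pos":[-0.9,0,-0.5],"rotation":[0,0,0]}]' | grep tool
for i in 1 2; do python3 -m creep '[{"grip":1,"delta_pos":[-0.4,0,0],"rotation":[0,0,0]},{"grip":1,"delta_pos":[-0.85,0,0],"rotation":[0,0,0]},{"grip":1,"delta_pos":[-0.85,0,0],"rotation":[0,0,0]}]' | grep tool; done
python3 -m creep '[{"grip":1,"delta_pos":[0,0,0],"rotation":[0,0,0]}]'
python3 -c "
from h import *
print(B(ctrl.get_obs()['tool_pos']));gb(0,232,152)
sc=lambda n:snap('scene',n)
sc('s6');cv2.imwrite('pics/c6.png',cv2.resize(cv2.imread('pics/s6.png')[120:280,170:430],None,fx=3,fy=3,interpolation=2))"
```

```text
tool_pos: [0.5536, -0.1122, 0.1745]
tool_pos: [0.538, -0.0212, 0.2193]
tool_pos: [0.5265, 0.0651, 0.2191]
tool_pos: [0.5152, 0.149, 0.219]
clock: 20.7
tool_pos: [0.5151, 0.1462, 0.2188]
orientation: [180.0, -0.0, -82.1]
force: [0.1, -0.5, -0.5]
opening: 0.0002
gripper_force: 0.0
[ -0.4 232.4]
dpos [ 0.004 -0.004  0.668] rot [ 0.    -0.     0.001]
```

View pics/c6.png

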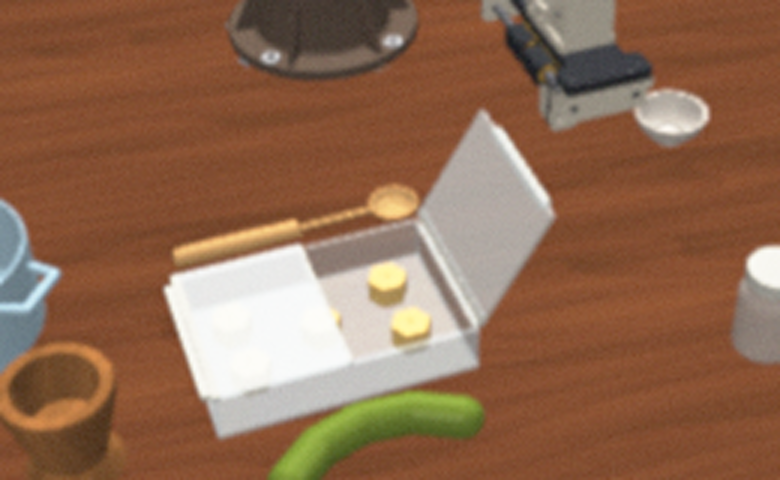

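The plain flap lies flat and the gripper stands beyond the lipped flap. I'll fold that one the same way.

```bash

python3 -m creep '[{"grip":1,"delta_pos":[0,0,0.3],"rotation":[0,0,0]},{"grip":1,"delta_pos":[0,0,0.66],"rotation":[0,0,0]},{"grip":1,"delta_pos":[0,0,0.66],"rotation":[0,0,0]}]' | egrep 'pos|force:'
python3 -m creep '[{"grip":1,"delta_pos":[0.2,0,0],"rotation":[0,0,0]},{"grip":1,"delta_pos":[0.4,0,0],"rotation":[0,0,0]},{"grip":1,"delta_pos":[0.6,0,0],"rotation":[0,0,0]},{"grip":1,"delta_pos":[0.8,0,0],"rotation":[0,0,0]},{"grip":1,"delta_pos":[0.95,0,0],"rotation":[0,0,0]}]'| egrep 'pos|force:'
python3 -m creep '[{"grip":1,"delta_pos":[0.15,0,0],"rotation":[0,0,0]},{"grip":1,"delta_pos":[0.3,0,0],"rotation":[0,0,0]},{"grip":1,"delta_pos":[0.45,0,0],"rotation":[0,0,0]},{"grip":1,"delta_pos":[0.66,0,0],"rotation":[0,0,0]},{"grip":1,"delta_pos":[0.66,0,0],"rotation":[0,0,0]}]'| egrep 'pos|force:'
python3 -c "
from h import *
print(B(ctrl.get_obs()['tool_pos']))"
python3 -m creep '[{"grip":1,"delta_pos":[0.1,0,0.09],"rotation":[0,0,0]},{"grip":1,"delta_pos":[0.21,0,0.2],"rotation":[0,0,0]},{"grip":1,"delta_pos":[0.31,0,0.31],"rotation":[0,0,0]},{"grip":1,"delta_pos":[0.36,0,0.45],"rotation":[0,0,0]},{"grip":1,"delta_pos":[0.4,0,0.6],"rotation":[0,0,0]}]'| egrep 'pos|force:'
python3 -c "
from h import *
print(B(ctrl.get_obs()['tool_pos']))
gb(0,28,81)"
```

```text
tool_pos: [0.5128, 0.1428, 0.1492]
force: [-0.9, -0.5, -0.5]
gripper_force: 0.0
tool_pos: [0.5291, 0.0498, 0.155]
force: [-0.1, 0.8, 0.1]
gripper_force: 0.4
tool_pos: [0.5372, -0.0161, 0.1532]
force: [-0.9, 0.5, -1.2]
gripper_force: 0.0
[-0.5 68.6]
tool_pos: [0.5425, -0.0545, 0.0918]
force: [0.5, 0.5, 0.4]
gripper_force: 0.2
[-0.5 29.9]
dpos [ 0.019 -0.005  0.108] rot [ 0. -0. -0.]
```

```bash

python3 -m creep '[{"grip":1,"delta_pos":[0,0,0.04],"rotation":[0,0,0]},{"grip":1,"delta_pos":[0,0,0.08],"rotation":[0,0,0]},{"grip":1,"delta_pos":[0,0,0.08],"rotation":[0,0,0]}]'| egrep 'pos|force:'
for i in 1 2 3 4; do python3 -m creep '[{"grip":1,"delta_pos":[0,0,0.012],"rotation":[0,0,0]},{"grip":1,"delta_pos":[0,0,0.012],"rotation":[0,0,0]}]' | egrep 'pos|force:'; done
```

```text
tool_pos: [0.5425, -0.0537, 0.0848]
force: [0.3, 0.6, 0.2]
gripper_force: 0.0
tool_pos: [0.5429, -0.0534, 0.0844]
force: [-0.9, 1.0, 0.1]
gripper_force: 0.0
tool_pos: [0.5428, -0.0535, 0.0831]
force: [-0.4, 0.6, 0.5]
gripper_force: 0.1
tool_pos: [0.5427, -0.0536, 0.0817]
force: [-0.7, -0.5, 1.1]
gripper_force: 0.1
tool_pos: [0.5428, -0.0536, 0.0812]
force: [-2.4, 1.4, 8.3]
gripper_force: 3.9
```

```bash

python3 -m creep '[{"grip":1,"delta_pos":[0,0,0.012],"rotation":[0,0,0]},{"grip":1,"delta_pos":[0,0,0.012],"rotation":[0,0,0]}]' | egrep 'pos|force:'
python3 -m creep '[{"grip":1,"delta_pos":[0,0,-0.2],"rotation":[0,0,0]},{"grip":1,"delta_pos":[0,0,-0.6],"rotation":[0,0,0]},{"grip":1,"delta_pos":[0,0,-0.95],"rotation":[0,0,0]},{"grip":1,"delta_pos":[0,0,-0.95],"rotation":[0,0,0]}]' | grep tool
python3 -m creep '[{"grip":1,"delta_pos":[0,0,-0.5],"rotation":[0,0,0]},{"grip":1,"delta_pos":[0,0,-0.9],"rotation":[0,0,0]},{"grip":1,"delta_pos":[0,0,-0.9],"rotation":[0,0,0]}]' | grep tool
for i in 1 2 3; do python3 -m creep '[{"grip":1,"delta_pos":[-0.4,0,0],"rotation":[0,0,0]},{"grip":1,"delta_pos":[-0.85,0,0],"rotation":[0,0,0]},{"grip":1,"delta_pos":[-0.85,0,0],"rotation":[0,0,0]}]' | grep tool; done
python3 -c "
from h import *
snap('scene','s7');snap('side','d7')
a=cv2.resize(cv2.imread('pics/s7.png')[130:280,180:350],None,fx=4,fy=4,interpolation=2)
b=cv2.imread('pics/d7.png')[90:240,260:390]
cv2.imwrite('pics/c7.png',np.hstack([cv2.resize(a,(400,353)),cv2.resize(b,(306,353))]))
print((proj('s7',[W(sx*84,y,z) for y,z in((-4,54),(4,59),(124,59),(-124,54)) for sx in(-1,1)])-[180,130])*400/170)"
```

```text
tool_pos: [0.5428, -0.0536, 0.0809]
force: [-5.6, 1.7, 18.6]
gripper_force: 8.8
tool_pos: [0.5455, -0.0534, 0.1793]
tool_pos: [0.5454, -0.0536, 0.2701]
tool_pos: [0.5307, 0.034, 0.264]
tool_pos: [0.5192, 0.1183, 0.2638]
tool_pos: [0.5078, 0.2023, 0.2636]
[[205.39267823 168.41612072]
 [245.99222763 259.89696649]
 [211.31386582 163.8274024 ]
 [252.51334061 254.98341049]
 [303.07281977 141.40897748]
 [351.74114996 228.436965  ]
 [109.84964379 191.87106651]
 [142.19367606 287.67445375]]
```

View pics/c7.png

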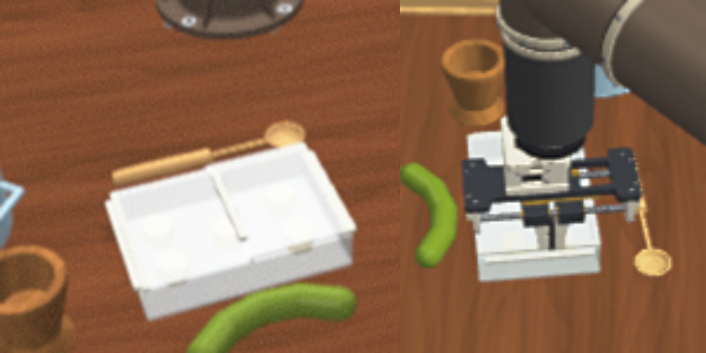

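Both flaps lie flat, with the lipped one over the plain one (bar at about (232,210)). The chunks show spread under the lid, and the spoon and plantain haven't moved. The arm is clear, so I'm handing in.

```bash
python3 -c "
from plant import ctrl
o=ctrl.get_obs();print(o['clock'],o['force']);print(ctrl.close_job())"
```

```text
25.55 [ 0.15800819 -0.1196192   0.04159292]
the job is handed in; nothing more can be done
None
```

The job is handed in at 25.6 s of the 72 s allowed: the five chunks are spread apart in one even layer, the plain flap is shut flat with the lipped flap flat over it, and in the last pictures nothing else on the shelf looked moved.

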